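Jack up the analyser's front cover and hold it raised

ROBOT

A 7-joint arm with a two-finger parallel gripper is mounted at the origin on the work surface. World frame = base frame: x ahead of the robot, y to its left, z up, the work surface at z = 0. Lengths are in m, angles in rad, forces in N, time in s.
With the tool pointing down it reaches from about 0.425 to 0.875 m from the base axis. Payload 4.7 kg.
Tool frame: the origin (TCP) lies midway between the tips of the shut fingers; the grasp point (between the pads) lies 19 mm behind it; z points along the fingers, y is the line along which they close (so a half turn about z gives the same grasp; the last joint's range is limited). The gripper opens to 87 mm and grips with 3 to 60 N. Pads are 19 mm wide; open, the fingers measure 117 mm over their backs; the gripper's body (75 mm by 190 mm) begins 51 mm behind the grasp point.
Start: joints at [-1.173, 0.321, -0.07, 1.45, 0.023, 1.371, -0.057], TCP at [0.243, 0.603, 0.223] pointing down, gripper open.
Joint ranges: [-2.86, 2.86], [-0.3, 2.09], [-1.38, 1.24], [0.06, 2.45], [-1.56, 4.7], [0.09, 2.05], [-2.69, 2.69]. Speed limits (rad/s): [2.57, 2.57, 3.14, 3.14, 3.14, 3.14, 3.14].

INTERFACE

Orientations are given as a rotation vector (axis times angle).
In Python, from bench import ctrl gives the robot as it stands. The module is installed in compiled form; this text tells all that it offers.
- The arm moves only by the shell command python3 -m handwheel 'ROWS' [FORCE]. ROWS is JSON, a list of rows, each a list of 7 numbers: the finger opening in m, from 0 to 0.087, then the shift along the tool's x, y, z in m, then the turn, a rotation vector about the tool's x, y, z in degrees. A call has 1 to 12 rows; each row shifts and turns the commanded pose from where the row before left it, along the tool's axes as they then stand; what a row does not reach is not made up. A row lasts 1/8 s, in which the tool goes at most 62.5 mm and 10.7 degrees, less where a joint would pass 70% of its speed; a pose out of reach is approached as far as the arm can. A call is refused whole if a number of a shift passes 0.0625 or a number of a turn 10.7, either way. A call with a gripper value outside its range is refused whole. The fingers move at their own pace and stop on an object; FORCE is the grip in N (left out, the last holds). Time passes only in rows, so rows that do not move let the fingers close. It gives the time, the measured TCP pose, the force, the opening and the grip force at its end, in the units of the state.
- ctrl.get_state(): the state, without advancing time (a new reading comes with each control period).
- ctrl.get_image(name): name is "scene" or "top" or "wrist"; returns (picture, depth): 400x640x3 uint8, blue, green, red; 400x640 float32, m along the optical axis (not along the pixel's ray), 0 where there is no reading.
- ctrl.camera_info(name): a dict with "intrinsics" (3x3 intrinsics, pixels), "R" (3x3) and "t" (3): a world point X has camera coordinates R X + t. Camera axes: x right, y down, z forward; pixel columns grow to the right and rows downward; lengths in m; the calibration is good to about 2 mm. A picture is of the moment at which its call begins: read the wrist's pose just before it. camera_info takes no time and is no camera call; for the wrist camera it gives the pose at the moment of the call.
- ctrl.close_job(): hands the job in; it is judged then, once.
The state is a dict: "time": time; "joint_positions": joint angles; "qd": joint speeds; "joint_torque": joint torques, N m; "position": TCP position; "tool_rot": TCP orientation; "ft_force": force on the tool from outside, world axes, zero at the start; "torque": the same for the moment, N m; "grip_width": opening from 0.0 (shut) to 1.0 (fully open); "grip_force": force on a finger pad.
Only numpy, scipy, OpenCV 4.12 (cv2) and the standard library are available. Lean on these libraries where they do the work, as an engineer would, in place of code of your own. Each camera call takes 0.05 s, during which the arm holds its last target. There are 200 camera calls.

TASK

Stand the yellow-headed lift post in the bore of the small hand jack, then place the jack flat on the bench with the post centred under the red lift point of the analyser's overhanging cover. Pump the handle: press its red paddle all the way down so the cover rises, let it come fully back up, then press it all the way down again. Finish while still holding the paddle down, with the cover raised by the jack alone and the blue-headed post, mouse, tube rack and slide box left where they were.

Things in the scene. Friction and masses are not known exactly. Their poses are not given: they have to be found in the camera images.
- lift_post: the lift post: steel shaft 16 mm in diameter, 50 mm long, its foot tapered to 11 mm over the last 5 mm, with a square yellow head 26 x 26 mm, 25 mm high on top; 75 mm in all, about 90 g. Origin at the centre of its foot, z up, x and y square to the head's sides and (at the start) to the park block. At the start it stands in the park block, foot 10 mm and head 60 to 85 mm above the bench.
- post_top (a point): centre of the flat top of the yellow head, 75 mm above the post's foot
- short_post: a shorter post to be left alone, standing in the park block's other hole, 70 mm from the lift post (which hole is which varies): same 16 mm shaft but 35 mm long, square blue head 26 x 26 mm, 25 mm high, its top 70 mm above the bench. Origin at the centre of its foot.
- jack: loose hand jack, about 0.84 kg. Origin under its aluminium grip column, x towards its nose (ram), z up. Blue base 10 mm thick, x -135 to +140 mm, 80 mm wide. Column 30 x 30 mm on the origin, up to z = 85 mm: grip it across y to lift or slide the jack. Ram: steel block 40 x 40 mm at x = +110 mm, top at z = 46 mm when down. Handle hinge at x = -22 mm, z = 60 mm, the handle extends to -x.
- bore (a point): centre of the mouth of the ram's bore, on top of the ram (46 mm above the bench when down; it rises with the ram). The bore is 19 mm in diameter, 28 mm deep, chamfered; a post pushed home has its foot 28 mm below the mouth, so the lift post's top is then 93 mm above the bench.
- handle (a joint): pump handle angle, rad: 0 = fully up (it springs back there when let go), 0.55 = fully down on its stop. It swings about a level axis along the jack's y. The ram rises 60 mm per rad, 33 mm in all, and stays up only while the handle is held down. Holding it down at the paddle takes about 4 N unloaded, 7 to 10 N with the cover on it.
- handle_pad (a point): centre of the upper face of the red paddle (36 x 40 mm) at the handle's end, where to push down: 105 mm out from the hinge, 6 mm above the lever's centreline. Up: lever slopes 0.5 rad upwards away from the hinge, this point about 116 mm above the bench; down: lever 0.05 rad below level, point about 61 mm above the bench.
- lift_point (a point): centre of the underside of the red lift pad (36 mm disc, 4 mm thick) below the cover's overhanging front part, 99 mm above the bench with the cover closed. A red spot with a white centre on the cover's top is straight above it.
- cover: the analyser's grey hinged cover, 187 x 170 x 15 mm, about 1 kg; it rests level, top 118 mm above the bench, swings up freely and falls back when not held. Origin on the hinge line, mid-width, 110 mm above the bench; -x points to the free front edge, 195 mm from the hinge; the lift point is 170 mm from the hinge.
- analyser: fixed white bench analyser, 300 mm wide. Origin on the bench straight below the lift point; x points level in under the cover: slide the jack in along it, jack's x the same way. Cover's front edge at x = -25 mm (underside 103 mm above the bench); the body begins at x = +50 mm, leaving 20 mm ahead of the jack's nose when its ram is below the lift point.
- mouse: black computer mouse, 100 x 58 x 32 mm, origin underneath; leave alone
- tube_rack: white rack of purple-capped tubes, 75 x 150 x 85 mm, origin underneath; leave alone
- slide_box: white and red slide box, 90 x 100 x 30 mm, origin underneath; leave alone
- park: fixed white park block, 60 x 130 x 30 mm, with two holes 20 mm deep, 70 mm apart along its y, holding the two posts. Origin at the centre of its underside.
Mind the look-alikes: they are no part of the job. Of the things that look like the lift_post, the smaller one is meant.

How it is judged:
On the way, in this order (a step that is already met when the one before it is completed fails the run):
1. the lift post stands home in the jack's bore (horizontal distance between lift_post and bore below 0.005 m and z of lift_post in the frame of bore below -0.022 m and angle between lift_post's own z axis and vertical below 0.15 rad), for 0.2 s.
2. the jack is flat on the bench with the post centred under the lift point, handle up (all of step 1 and horizontal distance between post_top and lift_point below 0.011 m and angle between jack's own z axis and vertical below 0.06 rad and value of joint handle below 0.1 rad and height (world z) of jack below 0.004 m), for 0.2 s.
3. first stroke: handle pressed down, the post raises the cover (value of joint handle above 0.45 rad and height (world z) of lift_point above 0.111 m and contact force between lift_post and cover above 1.5 N), for 0.1 s.
4. the handle is let fully back up (value of joint handle below 0.08 rad), for 0.1 s.
At the end, for the whole second after the job is handed in: Robot still pushing the handle down (past 0.45 rad); post upright in the bore, 22+ mm deep; jack flat on the bench; post top within 11 mm of the lift point's centre and bearing on the cover; lift point over 111 mm high; cover at rest, untouched by the robot; bystanders within 30 mm of their places (all of step 1 and all of step 3 and horizontal distance between post_top and lift_point below 0.011 m and angle between jack's own z axis and vertical below 0.06 rad and contact force between each of the arm, the fingers and cover below 0.3 N and contact force between any of the fingers, the arm and jack above 1.5 N and height (world z) of jack below 0.004 m and linear speed of cover below 0.03 m/s); the arm keeps its last pose, push and grip.
It fails at once if a bystander is moved more than 30 mm (distance of any of short_post, mouse, tube_rack, slide_box from where it was at the start of the episode above 0.03 m).
It also fails if it takes over 72 s, if anything falls off the work surface, if the arm or the gripper's body presses on something with over 40 N, if the wrist force passes 120 N, or if a joint passes its speed limit or range.

## Working session

There is one attempt and no reset: what is moved stays moved. The work goes in short steps, Python scripts to look and compute and a shell command to move; the robot and the scene stay as the last step left them, time stands still between calls to the robot, and variables do not carry over. Pictures are saved under pics/ and viewed, at most 10 in all, crops included, and the job is handed in when it is done.

```bash
mkdir -p pics
cat > h.py <<'E'
import numpy as np,cv2
from bench import ctrl
from scipy.spatial.transform import Rotation as Rt
def grab(n,f):
    ci=ctrl.camera_info(n);im,d=ctrl.get_image(n);cv2.imwrite('pics/'+f+'.png',im)
    np.savez('pics/'+f+'.npz',im=im,d=d,K=ci['intrinsics'],R=ci['R'],t=ci['t']);return im,d
def px(f,u,v,z=None):
    s=np.load('pics/'+f+'.npz');K,R,t=s['K'],np.array(s['R']),np.array(s['t'])
    ray=np.linalg.inv(K)@[u,v,1]
    if z is None: return R.T@(ray*s['d'][int(round(v)),int(round(u))]-t)
    c=-R.T@t;w=R.T@ray;return c+w*(z-c[2])/w[2]
def cloud(f):
    s=np.load('pics/'+f+'.npz');K,R,t,d=s['K'],np.array(s['R']),np.array(s['t']),s['d']
    v,u=np.mgrid[:400,:640];r=np.stack([u,v,np.ones_like(u)],-1)@np.linalg.inv(K).T
    return (r*d[...,None]-t)@R,s['im'],d>0
E
python3 - <<'E'
from h import *
for n in('scene','top'):
    grab(n,n+'0')
s=ctrl.get_state();print(s)
print(Rt.from_rotvec(s['tool_rot']).as_matrix().round(3))
for n in('top','scene'):
    c=ctrl.camera_info(n);print(n,c)
E
```

```text
{'time': 0.1, 'joint_positions': array([-1.17290001,  0.32178427, -0.07006227,  1.45154056,  0.02256644,
        1.37080461, -0.05691168]), 'qd': array([ 0.00040561, -0.00324156,  0.00111347, -0.00195084,  0.00011852,
       -0.00111912, -0.0012967 ]), 'joint_torque': array([-2.54149536e-04, -4.92574632e+01, -4.05697161e-01, -3.13400853e+01,
       -6.41502393e-02,  3.94561957e-02,  6.41599627e-05]), 'position': array([0.2432501 , 0.60223583, 0.22155396]), 'tool_rot': array([-5.99139878e-01, -3.08365752e+00,  2.71730351e-03]), 'ft_force': array([-1.13156365,  0.09164868, -0.20151197]), 'torque': array([-0.00646534, -0.05293472,  0.01753894]), 'grip_force': 0.0, 'grip_width': 1.002261664276497}
[[-0.927  0.374 -0.001]
 [ 0.374  0.927 -0.002]
 [-0.    -0.002 -1.   ]]
top {'intrinsics': array([[367.43150563,   0.        , 316.77360946],
       [  0.        , 367.43150563, 202.59012513],
       [  0.        ,   0.        ,   1.        ]]), 'R': array([[-0.02511356, -0.99967625,  0.00408751],
       [-0.99121103,  0.02436925, -0.13002629],
       [ 0.12988458, -0.00731701, -0.99150212]]), 't': array([0.04321122, 0.5802146 , 1.13440135])}
scene {'intrinsics': array([[400.6486643 ,   0.        , 316.00248512],
       [  0.        , 400.6486643 , 196.22437843],
       [  0.        ,   0.        ,   1.        ]]), 'R': array([[-0.86001659,  0.51013887,  0.01139307],
       [ 0.3379109 ,  0.58611268, -0.73640217],
       [-0.38234499, -0.62946824, -0.67644811]]), 't': array([ 0.50006221, -0.14657394,  1.23855473])}
```

View pics/top0.png

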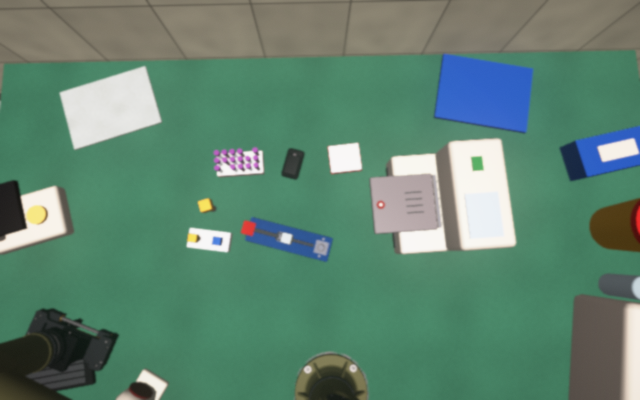

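View pics/scene0.png

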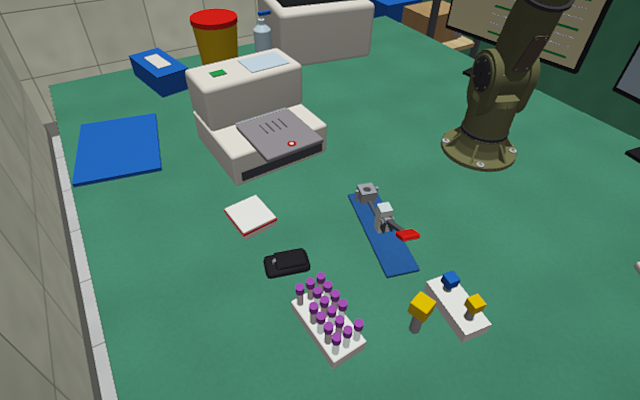

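Two yellow-headed posts. One stands in the park block, at top (193,239) and scene (476,302). The other stands free on the bench, at top (205,205) and scene (420,305), and looks larger. The description fits the one in the block. Next I'll confirm this in a crop and measure everything.

Run:
```python
from h import *
a=cv2.imread('pics/top0.png')[190:270,180:340];b=cv2.imread('pics/scene0.png')[260:350,390:510]
a=cv2.resize(a,(800,400),interpolation=2)
b=cv2.resize(b,(266,200),interpolation=2);c=np.zeros((600,800,3),np.uint8);c[:400]=a;c[400:,:266]=b
d=cv2.resize(cv2.imread('pics/scene0.png')[175:280,340:430],(171,200),interpolation=2);c[400:,300:471]=d
e=cv2.resize(cv2.imread('pics/top0.png')[165:245,365:445],(200,200),interpolation=2);c[400:,500:700]=e
cv2.imwrite('pics/crop1.png',c)
for f in('top0','scene0'):
    P,im,ok=cloud(f);hsv=cv2.cvtColor(im,cv2.COLOR_BGR2HSV);H,S,V=cv2.split(hsv)
    x,y,z=P[...,0],P[...,1],P[...,2]
    ws=ok&(x>.2)&(x<.8)&(abs(y)<.6)
    for nm,m in(('yellow',(H>18)&(H<35)&(S>120)),('red',((H<6)|(H>174))&(S>150)),('blue',(H>100)&(H<125)&(S>120)),('white',(S<50)&(V>140)),('black',V<50),('purple',(H>130)&(H<165)&(S>100))):
        n,L,st,cc=cv2.connectedComponentsWithStats((m&ws).astype(np.uint8))
        for i in range(1,n):
            if st[i,4]<8: continue
            q=P[L==i];print(f,nm,st[i],'med',np.median(q,0).round(3),'min',np.percentile(q,3,0).round(3),'max',np.percentile(q,97,0).round(3))
```

```text
top0 yellow [198 199  15  13 154] med [0.574 0.366 0.101] min [0.557 0.349 0.084] max [0.592 0.385 0.105]
top0 yellow [187 234  11   8  63] med [0.477 0.408 0.085] min [0.47  0.397 0.072] max [0.489 0.42  0.088]
top0 red [242 221  13  14 143] med [0.5   0.234 0.116] min [0.484 0.22  0.108] max [0.518 0.249 0.125]
top0 blue [ 246  218   86   43 1331] med [0.47  0.121 0.01 ] min [ 0.409 -0.001  0.006] max [0.529 0.237 0.014]
top0 blue [213 238   8   6  44] med [0.466 0.337 0.07 ] min [0.46  0.328 0.064] max [0.475 0.349 0.074]
top0 white [ 448  138   68  113 5962] med [ 0.564 -0.409  0.231] min [ 0.431 -0.481  0.221] max [ 0.712 -0.34   0.235]
top0 white [327 142  36  32 935] med [ 0.729 -0.066  0.03 ] min [ 0.684 -0.119 -0.   ] max [ 0.779 -0.015  0.034]
top0 white [214 150  51  27 772] med [0.71  0.27  0.031] min [0.682 0.204 0.003] max [0.756 0.344 0.085]
top0 white [ 371  153   77  102 5796] med [ 0.56  -0.256  0.117] min [ 0.426 -0.34   0.096] max [ 0.705 -0.144  0.122]
top0 white [186 227  46  26 727] med [0.471 0.373 0.03 ] min [ 0.439  0.312 -0.001] max [0.508 0.44  0.04 ]
top0
[... 4838 characters left out ...]
085] min [0.742 0.211 0.073] max [0.756 0.227 0.087]
scene0 purple [310 302  16  22 179] med [0.746 0.275 0.084] min [0.738 0.26  0.07 ] max [0.753 0.298 0.086]
scene0 purple [335 315   9  13  87] med [0.722 0.315 0.084] min [0.713 0.306 0.072] max [0.727 0.321 0.087]
scene0 purple [354 319   9  12  91] med [0.697 0.337 0.084] min [0.688 0.329 0.073] max [0.702 0.344 0.087]
scene0 purple [324 322   9  12  89] med [0.745 0.315 0.084] min [0.737 0.308 0.074] max [0.752 0.323 0.087]
scene0 purple [343 326   9  12  86] med [0.721 0.339 0.084] min [0.713 0.33  0.074] max [0.726 0.345 0.087]
scene0 purple [332 332   9  13  96] med [0.745 0.339 0.085] min [0.736 0.331 0.074] max [0.75  0.346 0.087]
```

View pics/crop1.png

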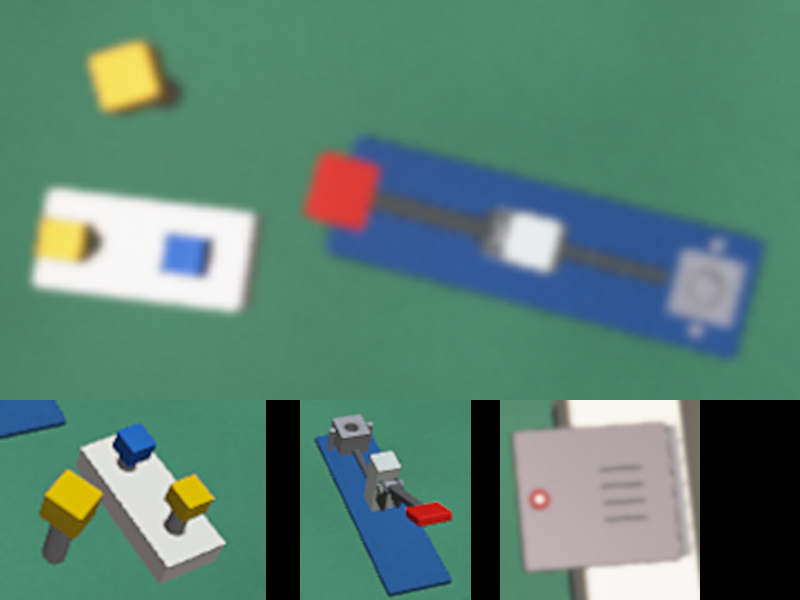

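Confirmed. The post in the park block has a 26 mm head with its top at 0.085 m, so it is the smaller one and the lift post. The free-standing one has a ~35 mm head with its top at 0.104 m, so it is the decoy. Now I'll refine poses and angles.

Run:
```python
from h import *
print('bore',px('top0',321.4,248,.046),'head',px('top0',192.4,238.2,.085),'col',px('top0',286,238.2,.085),'spot',px('top0',381,204.6,.118),'scene spot',px('scene0',291.5,143,.118))
print('pad',px('top0',248.5,228,.116))
def rect(nm,m,P):
    q=(P[m][:,:2]*1000).astype(np.float32);r=cv2.minAreaRect(q);print(nm,len(q),np.array(r[0]).round(1),np.array(r[1]).round(1),round(r[2],1))
for f in('top0','scene0'):
    P,im,ok=cloud(f);H,S,V=cv2.split(cv2.cvtColor(im,cv2.COLOR_BGR2HSV));x,y,z=np.moveaxis(P,-1,0)
    b=(x>.35)&(x<.6)&(y>-.06)&(y<.3)
    rect(f+' base',b&(z>.006)&(z<.014),P)
    rect(f+' ram',b&(z>.040)&(z<.05)&(y<.06)&(S<70),P)
    rect(f+' col',b&(z>.078)&(z<.092)&(S<70)&(y<.16)&(y>.09),P)
    rect(f+' yhead',(abs(x-.48)<.03)&(abs(y-.41)<.03)&(z>.078)&(z<.092),P)
    rect(f+' park',(abs(x-.48)<.06)&(abs(y-.375)<.09)&(z>.025)&(z<.035)&(S<60),P)
    rect(f+' cover',(x>.42)&(x<.75)&(y>-.335)&(y<-.1)&(z>.112)&(z<.124)&(V<190),P)
    rect(f+' body',(x>.35)&(x<.75)&(y<-.33)&(z>.21)&(z<.24)&(y>-.6),P)
```

```text
bore [0.436954   0.01800951 0.046     ] head [0.47579117 0.40711287 0.085     ] col [0.46873805 0.1248013  0.085     ] spot [ 0.55989511 -0.16117785  0.118     ] scene spot [ 0.56113291 -0.16234054  0.118     ]
pad [0.50031901 0.23237025 0.116     ]
top0 base 1467 [474.3 113.6] [246.  338.3] 0.2
top0 ram 129 [440.3  19.6] [38.5 51.2] 74.4
top0 col 98 [470.3 126. ] [29.8 29.4] 71.2
top0 yhead 79 [478.3 409.5] [27.  25.3] 80.1
top0 park 591 [473.1 375.6] [130.7  59.8] 81.7
top0 cover 3361 [ 595.  -235.3] [230.4 208.3] 2.7
top0 body 6178 [ 573.  -410.9] [300.4 149.7] 3.2
scene0 base 2004 [471.7 123.2] [276.8  80.8] 74.3
scene0 ram 193 [440.7  18.8] [44.1 59.9] 74.3
scene0 col 136 [472.  125.2] [31.6 29. ] 73.7
scene0 yhead 199 [480.4 409.2] [26.8 28.5] 83.0
scene0 park 1368 [474.6 374.2] [131.9  62.2] 81.2
scene0 cover 2697 [ 596.2 -235.1] [228.6 212.2] 3.1
scene0 body 3089 [ 575.9 -409.4] [298.5 151.2] 2.1
```

```bash
cat >> h.py <<'E'
def go(p,yaw=None,tilt=True):
    """rows needed: shift in tool axes to world p, and turn (deg, tool axes) to tool-down with tool y at yaw deg"""
    s=ctrl.get_state();R=Rt.from_rotvec(s['tool_rot']).as_matrix()
    print('pos',s['position'].round(4),'yaw',np.degrees(np.arctan2(R[1,1],R[0,1])).round(2),'tilt',(R[:2,2]*57.3).round(2),'F',s['ft_force'].round(1),'grip',round(s['grip_width']*.087,4),round(s['grip_force'],1),'t',s['time'],'q',s['joint_positions'].round(2))
    print('shift mm',((R.T@(np.array(p)-s['position']))*1000).round(1))
    if yaw is not None:
        a=np.radians(yaw);y=np.array([np.cos(a),np.sin(a),0]);z=np.array([0,0,-1.]);G=np.stack([np.cross(y,z),y,z],1)
        print('turn',np.degrees(Rt.from_matrix(R.T@G).as_rotvec()).round(2),'shift after turn',(G.T@(np.array(p)-s['position'])*1000).round(1))
E
python3 -c "
from h import *
go([.478,.4085,.17],81.5)"
```

```text
pos [0.2433 0.6022 0.2216] yaw 68.01 tilt [-0.03 -0.09] F [-1.1  0.1 -0.2] grip 0.0872 0.0 t 0.1 q [-1.17  0.32 -0.07  1.45  0.02  1.37 -0.06]
shift mm [-290.2  -91.6   51.7]
turn [-1.000e-01 -1.000e-02 -1.349e+01] shift after turn [-260.8 -156.9   51.6]
```

```bash
python3 -m handwheel '[[0.05,0,0,0,0,0,-6.75],[0.05,0,0,0,0,0,-6.75],[0.05,-0.052,-0.0314,0.01,0,0,0],[0.05,-0.052,-0.0314,0.01,0,0,0],[0.05,-0.052,-0.0314,0.01,0,0,0],[0.05,-0.052,-0.0314,0.01,0,0,0],[0.05,-0.052,-0.0314,0.01,0,0,0],[0.05,0,0,0,0,0,0],[0.05,0,0,0,0,0,0]]' 30
python3 - <<'E'
from h import *
go([.478,.4085,.12],81.5)
grab('wrist','w1')
P,im,ok=cloud('w1');H,S,V=cv2.split(cv2.cvtColor(im,cv2.COLOR_BGR2HSV));x,y,z=np.moveaxis(P,-1,0)
m=(z>.079)&(z<.09)&ok&(abs(x-.48)<.04)&(abs(y-.41)<.04)&(H>18)&(H<35)&(S>100)
print(m.sum(),np.percentile(P[m],[2,50,98],axis=0).round(4));print(cv2.minAreaRect((P[m][:,:2]*1000).astype(np.float32)))
E
```

```text
time: 1.23
position: [0.4769, 0.4092, 0.1721]
tool_rot: [-0.233, -3.132, -0.0]
ft_force: [0.3, 1.1, -0.4]
grip_width: 0.577
grip_force: 0.0
pos [0.4769 0.4092 0.1721] yaw 81.49 tilt [-0.07  0.01] F [ 0.3  1.1 -0.4] grip 0.0502 0.0 t 1.225 q [-0.79  0.3   0.05  1.58 -0.02  1.26  0.68]
shift mm [-1.3 -0.6 52.1]
turn [-0.01 -0.07 -0.01] shift after turn [-1.2 -0.6 52.1]
1159 [[0.4647 0.3977 0.0812]
 [0.4767 0.4099 0.0845]
 [0.49   0.422  0.0859]]
((477.87298583984375, 409.8299255371094), (24.990894317626953, 25.73042106628418), 80.80980682373047)
```

View pics/w1.png

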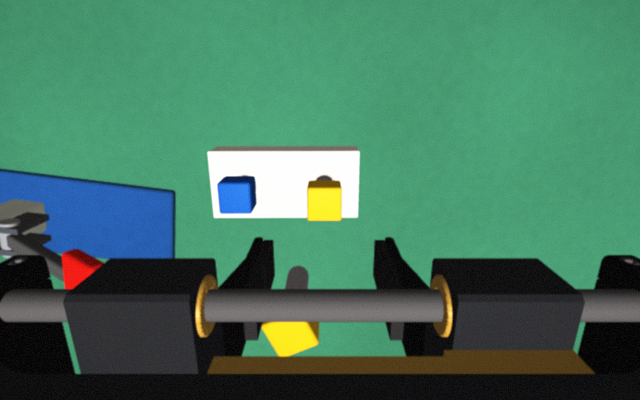

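The wrist view shows the yellow head at (324,200), centred between the fingers, and the blue head at (236,195). The large decoy is at (290,330). I'll descend and grip.

```bash
python3 -m handwheel '[[0.05,-0.001,0.0007,0.03,0,0,0],[0.05,0,0,0.03,0,0,0],[0.05,0,0,0.03,0,0,0],[0.05,0,0,0.027,0,0,0],[0.05,0,0,0,0,0,0],[0.02,0,0,0,0,0,0],[0.02,0,0,0,0,0,0],[0.02,0,0,0,0,0,0],[0.02,0,0,0,0,0,0],[0.02,0,0,0,0,0,0]]' 30
python3 -c "
from h import *
go([.478,.41,.17],81.5)"
```

```text
time: 2.52
position: [0.479, 0.41, 0.0566]
tool_rot: [0.233, 3.132, 0.002]
ft_force: [0.5, -0.5, 6.2]
grip_width: 0.297
grip_force: 30.0
pos [0.479  0.41   0.0566] yaw 81.5 tilt [0.07 0.06] F [ 0.5 -0.5  6.2] grip 0.0258 30.0 t 2.525 q [-0.79  0.4   0.05  1.69 -0.02  1.05  0.69]
shift mm [   0.9   -0.  -113.4]
turn [0.07 0.06 0.  ] shift after turn [   1.    -0.2 -113.4]
```

```bash
python3 -m handwheel '[[0.02,0,0,-0.02,0,0,0],[0.02,0,0,-0.041,0,0,0],[0.02,0,0,-0.041,0,0,0],[0.02,0,0,-0.041,0,0,0],[0.02,0,0,0,0,0,9.7],[0.02,0,0,0,0,0,9.7],[0.02,0,0,0,0,0,9.7],[0.02,0,0,0,0,0,9.7],[0.02,0,0,0,0,0,9.7]]'
python3 -m handwheel '[[0.02,0,0,0,0,0,9.7],[0.02,0,0,0,0,0,9.7],[0.02,0,0,0,0,0,9.7],[0.02,0,0,0,0,0,9.7],[0.02,0,0,0,0,0,9.7],[0.02,0,0,0,0,0,0]]'
python3 -c "
from h import *
go([.440,.019,.20],-15.7)"
```

```text
time: 3.65
position: [0.4781, 0.4093, 0.1994]
tool_rot: [-1.506, -2.757, 0.001]
ft_force: [0.2, 0.3, 0.0]
grip_width: 0.298
grip_force: 30.0
time: 4.4
position: [0.4782, 0.4095, 0.1992]
tool_rot: [-2.499, -1.904, 0.0]
ft_force: [-0.3, -0.5, -0.9]
grip_width: 0.296
grip_force: 30.0
pos [0.4782 0.4095 0.1992] yaw -15.38 tilt [-0.01 -0.  ] F [-0.3 -0.5 -0.9] grip 0.0258 30.0 t 4.4 q [-0.97  0.29  0.26  1.55 -0.08  1.31 -0.96]
shift mm [-386.6   66.7   -0.8]
turn [-0.01  0.    0.32] shift after turn [-386.3   68.9   -0.8]
```

```bash
python3 -m handwheel '[[0.02,0,0,0,0,0,0.3],[0.02,-0.0483,0.0086,0,0,0,0],[0.02,-0.0483,0.0086,0,0,0,0],[0.02,-0.0483,0.0086,0,0,0,0],[0.02,-0.0483,0.0086,0,0,0,0],[0.02,-0.0483,0.0086,0,0,0,0],[0.02,-0.0483,0.0086,0,0,0,0],[0.02,-0.0483,0.0086,0,0,0,0],[0.02,-0.0483,0.0086,0,0,0,0],[0.02,0,0,0,0,0,0]]'
python3 -m handwheel '[[0.02,0,0,0.03,0,0,0],[0.02,0,0,0.03,0,0,0],[0.02,0,0,0.02,0,0,0],[0.02,0,0,0,0,0,0]]'
python3 - <<'E'
from h import *
go([.440,.019,.11],-15.7)
grab('wrist','w2');grab('scene','s2');grab('top','t2')
c=np.zeros((600,800,3),np.uint8)
c[:,:]=0
w=cv2.imread('pics/w2.png');s=cv2.imread('pics/s2.png')
c[:400,:640]=w;c[400:,:400]=cv2.resize(s[140:220,300:460],(400,200));t=cv2.imread('pics/t2.png');c[400:,400:800]=cv2.resize(t[200:280,240:400],(400,200))
cv2.imwrite('pics/c2.png',c)
E
```

```text
time: 5.65
position: [0.4393, 0.0151, 0.1991]
tool_rot: [-2.511, -1.888, -0.002]
ft_force: [0.6, 1.1, 0.2]
grip_width: 0.298
grip_force: 30.0
time: 6.15
position: [0.4383, 0.0196, 0.1175]
tool_rot: [-2.503, -1.897, 0.005]
ft_force: [0.1, -0.6, -1.2]
grip_width: 0.296
grip_force: 30.0
pos [0.4383 0.0196 0.1175] yaw -15.67 tilt [-0.17 -0.05] F [ 0.1 -0.6 -1.2] grip 0.0258 30.0 t 6.15 q [-0.67 -0.07  0.55  2.1   0.04  1.11 -0.41]
shift mm [-0.1  1.8  7.5]
turn [-0.15  0.09  0.03] shift after turn [-0.2  1.8  7.5]
```

View pics/c2.png

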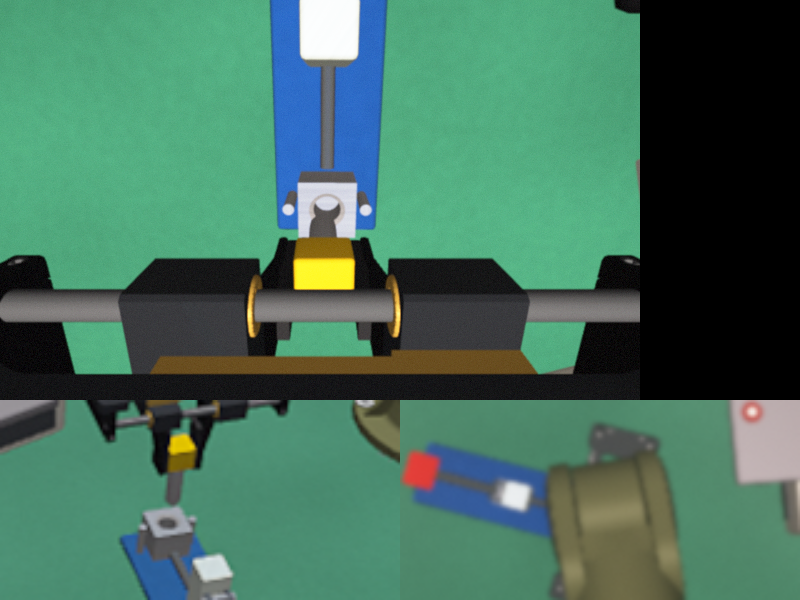

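Wrist view: bore mouth at (327,211), post head's top face around (324,272), foot just in front of the bore.

Run:
```python
from h import *
s=ctrl.get_state();P0=s['position'];Rm=Rt.from_rotvec(s['tool_rot']).as_matrix()
b=px('w2',327,210.5,.046);print('bore w',b,'tool mm',(Rm.T@(b-P0)*1000).round(1))
P,im,ok=cloud('w2');H,S,V=cv2.split(cv2.cvtColor(im,cv2.COLOR_BGR2HSV))
T=(P-P0)@Rm*1000
m=ok&(H>18)&(H<35)&(S>100)&(abs(T[...,0])<40)&(abs(T[...,1])<40)
print('yellow tool',np.percentile(T[m],[1,50,99],axis=0).round(1))
tp=m&(T[...,2]<np.percentile(T[m][:,2],30)+3);print('top',cv2.minAreaRect(T[tp][:,:2].astype(np.float32)),np.median(T[tp][:,2]))
r=ok&(P[...,2]>.041)&(P[...,2]<.051)&(abs(P[...,0]-.44)<.035)&(abs(P[...,1]-.02)<.035)&(S<70)
print('ram',cv2.minAreaRect((P[r][:,:2]*1000).astype(np.float32)),cv2.minAreaRect(T[r][:,:2].astype(np.float32)))
S2,im,ok=cloud('s2');H,S,V=cv2.split(cv2.cvtColor(im,cv2.COLOR_BGR2HSV));
m=ok&(H>18)&(H<35)&(S>100)&(abs(S2[...,0]-P0[0])<.04)&(abs(S2[...,1]-P0[1])<.04)
print('scene head',np.percentile(S2[m],[2,50,98],axis=0).round(4))
```

```text
bore w [0.44040944 0.01916775 0.046     ] tool mm [-0.4  0.1 73.6]
yellow tool [[  0.1 -36.9 -99.4]
 [ 23.5  -0.  -91.9]
 [ 35.9  38.7  -4.3]]
top ((24.265899658203125, 0.4438323974609375), (79.0478515625, 4.450259685516357), 89.70301818847656) -95.62594862094635
ram ((440.2255859375, 19.583965301513672), (40.891658782958984, 60.857177734375), 72.38638305664062) ((-0.09737014770507812, -0.2399120330810547), (40.89009094238281, 60.85531997680664), 1.888757348060608)
scene head [[ 0.4175 -0.0099  0.1256]
 [ 0.4448  0.0311  0.2059]
 [ 0.4783  0.057   0.4436]]
```

```bash
python3 -m handwheel '[[0.02,-0.001,0,0,0,0,0],[0.02,0,0,0.010,0,0,0],[0.02,0,0,0.010,0,0,0],[0.02,0,0,0.006,0,0,0],[0.02,0,0,0.006,0,0,0],[0.02,0,0,0.006,0,0,0],[0.02,0,0,0,0,0,0]]'
python3 -c "
from h import *
go([.440,.019,.0646],-15.7)"
```

```text
time: 7.18
position: [0.4391, 0.018, 0.0801]
tool_rot: [-2.505, -1.895, 0.001]
ft_force: [0.5, 0.3, -1.0]
grip_width: 0.294
grip_force: 30.0
pos [0.4391 0.018  0.0801] yaw -15.79 tilt [-0.03 -0.02] F [ 0.5  0.3 -1. ] grip 0.0256 30.0 t 7.175 q [-0.67 -0.02  0.57  2.14  0.01  1.02 -0.38]
shift mm [ 1.2  0.6 15.5]
turn [-0.02  0.02 -0.09] shift after turn [ 1.2  0.6 15.5]
```

No side force, so the foot is in the bore. Continue home.

```bash
python3 -m handwheel '[[0.02,0,0,0.005,0,0,0],[0.02,0,0,0.005,0,0,0],[0.02,0,0,0.005,0,0,0],[0.02,0,0,0.002,0,0,0],[0.02,0,0,0,0,0,0]]'
```

```text
time: 7.8
position: [0.4393, 0.0182, 0.0643]
tool_rot: [-2.505, -1.895, 0.0]
ft_force: [-3.2, 0.2, 8.1]
grip_width: 0.297
grip_force: 30.0
```

```bash
python3 -m handwheel '[[0.05,0,0,-0.001,0,0,0],[0.05,0,0,0,0,0,0],[0.05,0,0,0,0,0,0],[0.05,0,0,-0.025,0,0,0],[0.05,0,0,-0.030,0,0,0],[0.05,0,0,0,0,0,0]]'
python3 - <<'E'
from h import *
grab('wrist','w3')
P,im,ok=cloud('w3');H,S,V=cv2.split(cv2.cvtColor(im,cv2.COLOR_BGR2HSV))
x,y,z=np.moveaxis(P,-1,0)
m=ok&(z>.08)&(z<.09)&(abs(x-.47)<.04)&(abs(y-.126)<.04)&(S<70);r=cv2.minAreaRect((P[m][:,:2]*1000).astype(np.float32));print('col',r)
m=ok&(z>.087)&(z<.098)&(abs(x-.44)<.03)&(abs(y-.019)<.03)&(H>18)&(H<35);print('head',m.sum(),m.any() and cv2.minAreaRect((P[m][:,:2]*1000).astype(np.float32)), np.median(P[m],0))
go([.4705,.1253,.12],-15.7)
E
```

```text
time: 8.55
position: [0.441, 0.0184, 0.1214]
tool_rot: [2.504, 1.895, 0.007]
ft_force: [1.3, -0.0, -0.2]
grip_width: 0.571
grip_force: 0.0
col ((469.78924560546875, 124.25312805175781), (28.304908752441406, 29.87370491027832), 74.17130279541016)
head 1874 ((438.633056640625, 19.617103576660156), (25.985029220581055, 25.7553653717041), 75.4223403930664) [0.43888184 0.02077108 0.09232978]
pos [0.4399 0.0183 0.1201] yaw -15.78 tilt [0.11 0.05] F [ 0.1 -0.7 -1.3] grip 0.05 0.0 t 8.6 q [-0.67 -0.08  0.56  2.09  0.04  1.11 -0.41]
shift mm [111.3   0.3   0.3]
turn [ 0.09 -0.08 -0.08] shift after turn [1.113e+02 5.000e-01 1.000e-01]
```

View pics/w3.png

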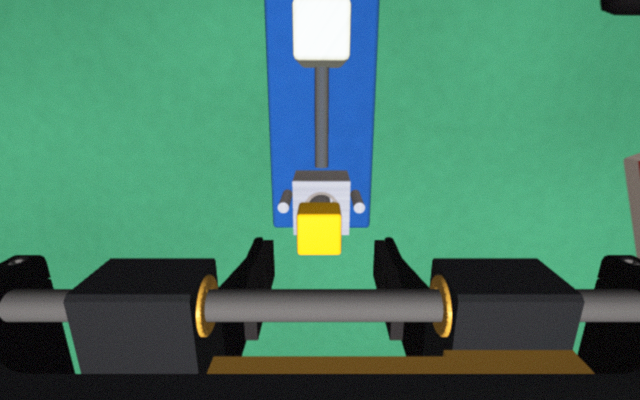

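The post is home: head top at (319,230), measured at z 0.092. The column is at (322,28). Move over the column, descend and grip.

```bash
python3 -m handwheel '[[0.06,0.04,0,0,0,0,0],[0.06,0.04,0,0,0,0,0],[0.06,0.031,0,0,0,0,0],[0.06,0,0,0,0,0,0],[0.06,0,0,0.03,0,0,0],[0.06,0,0,0.03,0,0,0],[0.06,0,0,0.007,0,0,0],[0.06,0,0,0,0,0,0],[0.06,0,0,0,0,0,0]]'
python3 -c "
from h import *
go([.4703,.125,.052],-15.7)"
```

```text
time: 9.72
position: [0.4703, 0.1249, 0.0536]
tool_rot: [2.506, 1.895, 0.003]
ft_force: [0.2, -0.3, -0.4]
grip_width: 0.687
grip_force: 0.0
pos [0.4703 0.1249 0.0536] yaw -15.81 tilt [0.1  0.05] F [ 0.2 -0.3 -0.4] grip 0.0598 0.0 t 9.725 q [-0.75  0.14  0.47  2.05 -0.08  0.97 -0.52]
shift mm [ 0.  -0.   1.6]
turn [ 0.08 -0.07 -0.11] shift after turn [ 0.  -0.   1.6]
```

```bash
python3 -m handwheel '[[0.02,0,0,0,0,0,0],[0.02,0,0,0,0,0,0],[0.02,0,0,0,0,0,0],[0.02,0,0,0,0,0,0],[0.02,0,0,0,0,0,0],[0.02,0,0,0,0,0,-4.6],[0.02,0,0,0,0,0,-4.6],[0.02,0,0,0,0,0,-4.6],[0.02,0,0,0,0,0,-4.6],[0.02,0,0,0,0,0,0]]' 45
python3 -c "
from h import *
go([.551,.07,.0535],2.7)"
```

```text
time: 10.98
position: [0.4692, 0.125, 0.0527]
tool_rot: [-2.17, -2.271, 0.001]
ft_force: [-1.1, -0.3, 3.3]
grip_width: 0.341
grip_force: 45.0
pos [0.4692 0.125  0.0527] yaw 2.6 tilt [-0.03  0.  ] F [-1.1 -0.3  3.3] grip 0.0297 45.0 t 10.975 q [-0.73  0.14  0.44  2.05 -0.07  0.97 -0.21]
shift mm [-58.6  79.2  -0.8]
turn [-0.03 -0.   -0.1 ] shift after turn [-58.8  79.1  -0.8]
```

```bash
python3 -m handwheel '[[0.02,-0.0098,0.0132,0,0,0,0],[0.02,-0.0098,0.0132,0,0,0,0],[0.02,-0.0098,0.0132,0,0,0,0],[0.02,-0.0098,0.0132,0,0,0,0],[0.02,-0.0098,0.0132,0,0,0,0],[0.02,-0.0098,0.0132,0,0,0,0],[0.02,0,0,0,0,0,0],[0.02,0,0,0,0,0,0]]'
python3 - <<'E'
from h import *
grab('wrist','w4');grab('scene','s4')
for f in('w4','s4'):
    P,im,ok=cloud(f);H,S,V=cv2.split(cv2.cvtColor(im,cv2.COLOR_BGR2HSV));x,y,z=np.moveaxis(P,-1,0)
    m=ok&(z>.086)&(z<.099)&(abs(x-.556)<.05)&(abs(y+.04)<.05)&(H>18)&(H<35)&(S>100);print(f,'head',m.sum())
    if m.sum()>20: print(cv2.minAreaRect((P[m][:,:2]*1000).astype(np.float32)),np.median(P[m],0))
    m=ok&(z>.114)&(z<.125)&((H<8)|(H>172))&(S>120)&(y<-.1)&(y>-.2);print('spot',m.sum(), m.any() and (np.percentile(P[m],[0,50,100],axis=0)))
    m=ok&(z>.005)&(z<.015)&(H>100)&(H<125)&(S>100)&(abs(x-.55)<.2)&(abs(y)<.2);print('base',m.sum(),np.median(P[m],0),cv2.minAreaRect((P[m][:,:2]*1000).astype(np.float32)))
c=np.hstack([cv2.imread('pics/w4.png')[:,100:500],cv2.imread('pics/s4.png')[:,150:550]]);cv2.imwrite('pics/c4.png',c)
go([.556,-.051,.0535],2.7)
E
```

```text
time: 11.98
position: [0.551, 0.0718, 0.0528]
tool_rot: [-2.169, -2.271, -0.002]
ft_force: [-1.5, 4.6, 3.6]
grip_width: 0.338
grip_force: 45.0
w4 head 0
spot 0 False
base 22310 [0.55725921 0.12697432 0.00955927] ((596.155517578125, 87.65754699707031), (171.26991271972656, 221.85755920410156), 2.498704433441162)
s4 head 76
((554.9885864257812, -38.62855529785156), (25.57213020324707, 26.076780319213867), 3.979539632797241) [ 0.55671223 -0.03704847  0.09241469]
spot 25 [[ 0.55175322 -0.17526639  0.11672079]
 [ 0.56094113 -0.16032503  0.11915216]
 [ 0.57254548 -0.15057108  0.1224934 ]]
base 1758 [0.56319425 0.12495069 0.00967453] ((553.6685791015625, 66.95841979980469), (80.68624114990234, 268.90185546875), 3.178215503692627)
pos [0.551  0.0718 0.0528] yaw 2.63 tilt [-0.01  0.12] F [-1.8  3.7  4. ] grip 0.0294 45.0 t 12.075 q [-0.6   0.29  0.48  1.89 -0.16  1.    0.  ]
shift mm [-122.9   -0.6   -1. ]
turn [-0.01 -0.12 -0.07] shift after turn [-122.9   -0.8   -0.7]
```

View pics/c4.png

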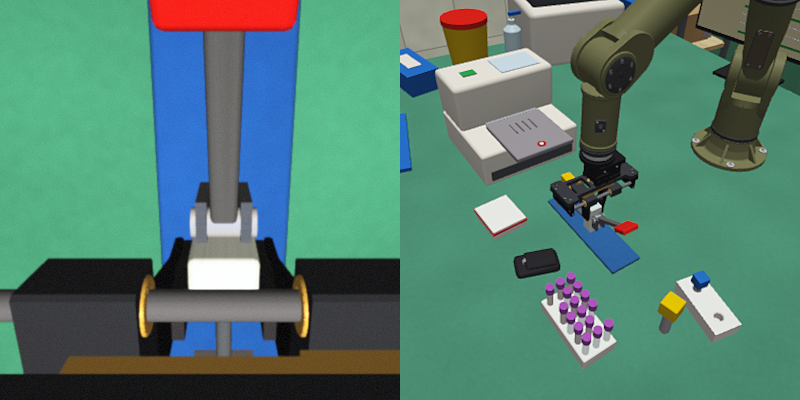

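The scene crop shows the jack flat, the head at z 0.092 and the red spot. All measurements agree on sliding about 123 mm along tool −x.

```bash
python3 -m handwheel '[[0.02,-0.0125,0,0,0,0,0],[0.02,-0.0125,0,0,0,0,0],[0.02,-0.0125,0,0,0,0,0],[0.02,-0.0125,0,0,0,0,0],[0.02,-0.0125,0,0,0,0,0],[0.02,-0.0125,0,0,0,0,0],[0.02,-0.0125,0,0,0,0,0],[0.02,-0.0125,0,0,0,0,0],[0.02,-0.0125,0,0,0,0,0],[0.02,-0.01,0,0,0,0,0],[0.02,0,0,0,0,0,0],[0.02,0,0,0,0,0,0]]'
python3 - <<'E'
from h import *
go([.5563,-.052,.0535],2.7)
grab('scene','s5')
P,im,ok=cloud('s5');H,S,V=cv2.split(cv2.cvtColor(im,cv2.COLOR_BGR2HSV));x,y,z=np.moveaxis(P,-1,0)
m=ok&(z>.112)&(z<.127)&((H<8)|(H>172))&(S>120)&(y<-.1)&(y>-.2);print('spot',m.sum(), m.any() and (np.percentile(P[m],[0,50,100],axis=0)))
m=ok&(z>.005)&(z<.015)&(H>100)&(H<125)&(S>100)&(abs(x-.55)<.1)&(abs(y)<.2);print('base',m.sum(),cv2.minAreaRect((P[m][:,:2]*1000).astype(np.float32)))
E
```

```text
time: 13.58
position: [0.5571, -0.0514, 0.0528]
tool_rot: [-2.17, -2.271, -0.002]
ft_force: [1.0, 4.4, 3.5]
grip_width: 0.341
grip_force: 45.0
pos [ 0.5571 -0.0514  0.0528] yaw 2.61 tilt [0.03 0.07] F [1.  4.4 3.5] grip 0.0296 45.0 t 13.575 q [-0.43  0.3   0.55  1.88 -0.19  1.    0.24]
shift mm [-0.6 -0.8 -0.7]
turn [ 0.04 -0.07 -0.09] shift after turn [-0.6 -0.9 -0.7]
spot 25 [[ 0.55166401 -0.17160179  0.1171537 ]
 [ 0.56116855 -0.16060047  0.11861231]
 [ 0.57370898 -0.15120418  0.1214014 ]]
base 1565 ((560.1677856445312, -53.278472900390625), (79.33203125, 275.2624816894531), 2.7466604709625244)
```

```bash
python3 -m handwheel '[[0.02,0,-0.0012,0,0,0,0],[0.02,0,0,0,0,0,0],[0.06,0,0,0,0,0,0],[0.06,0,0,0,0,0,0],[0.06,0,0,0,0,0,0],[0.06,0,0,-0.03,0,0,0],[0.06,0,0,-0.04,0,0,0],[0.06,0,0,-0.03,0,0,0],[0,0.038,0,0,0,0,0],[0,0.038,0,0,0,0,0],[0,0.038,0,0,0,0,0],[0,0,0,0,0,0,0]]'
python3 -m handwheel '[[0,0,0,0,0,0,0],[0,0,0,0,0,0,0]]'
python3 - <<'E'
from h import *
grab('scene','s6');grab('wrist','w6')
for f in('s6','w6'):
    P,im,ok=cloud(f);H,S,V=cv2.split(cv2.cvtColor(im,cv2.COLOR_BGR2HSV));x,y,z=np.moveaxis(P,-1,0)
    m=ok&(z>.09)&(z<.14)&((H<8)|(H>172))&(S>120)&(abs(y-.06)<.06)&(abs(x-.55)<.06);print(f,'pad',m.sum(),m.any() and np.percentile(P[m],[2,50,98],axis=0).round(4))
    m=ok&(z>.005)&(z<.015)&(H>100)&(H<125)&(S>100)&(abs(x-.55)<.1)&(abs(y)<.2);print('base',m.sum(),cv2.minAreaRect((P[m][:,:2]*1000).astype(np.float32)))
    m=ok&(z>.078)&(z<.09)&(S<60)&(abs(x-.557)<.03)&(abs(y+.05)<.03);print('col',m.sum(),m.any() and cv2.minAreaRect((P[m][:,:2]*1000).astype(np.float32)))
go([.551,.062,.12],2.7)
c=np.hstack([cv2.imread('pics/w6.png')[:,100:500],cv2.imread('pics/s6.png')[:,150:550]]);cv2.imwrite('pics/c6.png',c)
E
```

```text
time: 15.12
position: [0.5499, 0.0649, 0.1522]
tool_rot: [-2.163, -2.277, -0.0]
ft_force: [0.4, -1.3, -0.0]
grip_width: 0.321
grip_force: 0.0
time: 15.38
position: [0.5505, 0.0594, 0.1525]
tool_rot: [2.173, 2.268, -0.001]
ft_force: [-0.3, 0.1, 0.0]
grip_width: 0.094
grip_force: 0.0
s6 pad 158 [[0.5365 0.0422 0.1042]
 [0.5579 0.0695 0.1178]
 [0.5739 0.0801 0.1237]]
base 1619 ((560.0650634765625, -52.735443115234375), (78.58811950683594, 275.3038024902344), 2.8540778160095215)
col 96 ((559.1304321289062, -50.71733856201172), (29.807466506958008, 28.491348266601562), 89.20844268798828)
w6 pad 2878 [[0.5335 0.0489 0.1092]
 [0.5519 0.0689 0.1183]
 [0.5705 0.0801 0.1232]]
base 4900 ((555.6962280273438, -20.64007568359375), (78.84317779541016, 209.256103515625), 2.3941304683685303)
col 722 ((556.1371459960938, -47.54889678955078), (28.340299606323242, 24.88263702392578), 4.090074062347412)
pos [0.5505 0.0598 0.1526] yaw 2.48 tilt [ 0.   -0.02] F [ 0.3  0.4 -1. ] grip 0.0034 0.0 t 15.475 q [-0.6   0.17  0.49  1.8  -0.09  1.19 -0.04]
shift mm [ 2.2  0.5 32.6]
turn [ 0.    0.02 -0.22] shift after turn [ 2.2  0.6 32.6]
```

View pics/c6.png

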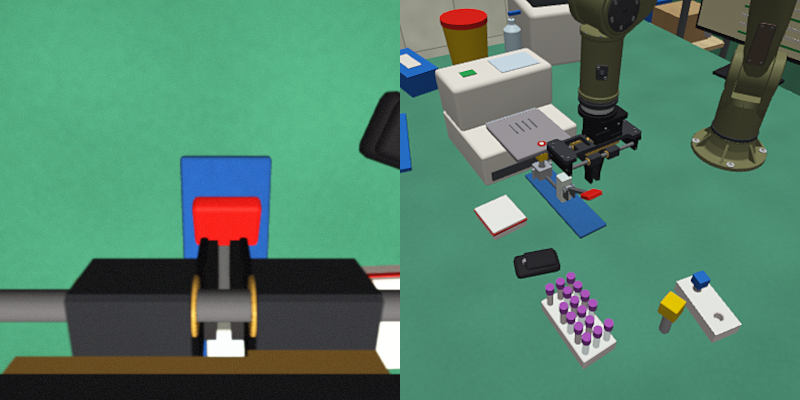

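Paddle centre is at about (0.551, 0.061, 0.116), as expected, with closed fingertips above it. First stroke.

```bash
python3 -m handwheel '[[0,0.003,0,0.017,0,0,0],[0,0,0,0.015,0,0,0],[0,0.001,0,0.006,0,0,0],[0,0.001,0,0.006,0,0,0],[0,0.001,0,0.006,0,0,0],[0,0.001,0,0.006,0,0,0],[0,0.001,0,0.006,0,0,0],[0,0.001,0,0.006,0,0,0],[0,0.001,0,0.006,0,0,0],[0,0.001,0,0.006,0,0,0],[0,0.001,0,0.006,0,0,0],[0,0,0,0,0,0,0]]'
python3 - <<'E'
from h import *
go([.551,.075,.060],2.7)
grab('scene','s7')
P,im,ok=cloud('s7');H,S,V=cv2.split(cv2.cvtColor(im,cv2.COLOR_BGR2HSV));x,y,z=np.moveaxis(P,-1,0)
m=ok&(z>.112)&(z<.18)&((H<8)|(H>172))&(S>120)&(y<-.1)&(y>-.2);print('spot',m.sum(), m.any() and (np.percentile(P[m],[0,50,100],axis=0)))
E
```

```text
time: 16.98
position: [0.5503, 0.0759, 0.0674]
tool_rot: [-2.167, -2.272, -0.005]
ft_force: [-3.1, 4.5, 8.5]
grip_width: 0.009
grip_force: 4.3
pos [0.5503 0.0759 0.0674] yaw 2.7 tilt [0.05 0.19] F [-3.1  4.5  8.5] grip 0.0008 4.3 t 16.975 q [-0.6   0.27  0.47  1.88 -0.14  1.02 -0.02]
shift mm [-0.9  0.6  7.4]
turn [ 0.05 -0.18  0.  ] shift after turn [-0.9  0.7  7.4]
spot 21 [[ 0.54945808 -0.17657745  0.13372674]
 [ 0.56357889 -0.16211126  0.14425329]
 [ 0.57295955 -0.13787804  0.14677705]]
```

Cover rising (spot 0.118 → 0.144). Press to the stop.

```bash
python3 -m handwheel '[[0,0,0,0.004,0,0,0],[0,0,0,0.004,0,0,0],[0,0,0,0.002,0,0,0],[0,0,0,0,0,0,0],[0,0,0,0,0,0,0]]'
```

```text
time: 17.65
position: [0.5505, 0.0761, 0.0603]
tool_rot: [-2.167, -2.271, -0.006]
ft_force: [-9.1, 3.3, 26.8]
grip_width: 0.004
grip_force: 12.7
```

On the stop (27 N). Let it fully back up, staying in reverse along the arc.

```bash
python3 -m handwheel '[[0,0,0,-0.008,0,0,0],[0,-0.001,0,-0.008,0,0,0],[0,-0.001,0,-0.008,0,0,0],[0,-0.002,0,-0.008,0,0,0],[0,-0.002,0,-0.008,0,0,0],[0,-0.002,0,-0.008,0,0,0],[0,-0.002,0,-0.008,0,0,0],[0,-0.002,0,-0.014,0,0,0],[0,0,0,-0.014,0,0,0],[0,0,0,0,0,0,0],[0,0,0,0,0,0,0],[0,0,0,0,0,0,0]]'
python3 - <<'E'
from h import *
go([.551,.064,.12],2.7)
grab('scene','s8');grab('wrist','w8')
for f in('s8','w8'):
    P,im,ok=cloud(f);H,S,V=cv2.split(cv2.cvtColor(im,cv2.COLOR_BGR2HSV));x,y,z=np.moveaxis(P,-1,0)
    m=ok&(z>.05)&(z<.14)&((H<8)|(H>172))&(S>120)&(abs(y-.06)<.06)&(abs(x-.55)<.06);print(f,'pad',m.sum(),m.any() and np.percentile(P[m],[2,50,98],axis=0).round(4))
    m=ok&(z>.112)&(z<.18)&((H<8)|(H>172))&(S>120)&(y<-.1)&(y>-.2);print('spot',m.sum(), m.any() and (np.percentile(P[m],[0,50,100],axis=0)))
    m=ok&(z>.005)&(z<.015)&(H>100)&(H<125)&(S>100)&(abs(x-.55)<.1)&(abs(y)<.2);print('base',m.sum(),cv2.minAreaRect((P[m][:,:2]*1000).astype(np.float32)))
E
```

```text
time: 19.15
position: [0.55, 0.0614, 0.1399]
tool_rot: [-2.169, -2.271, 0.002]
ft_force: [0.3, -0.1, 0.6]
grip_width: 0.002
grip_force: 0.0
pos [0.55   0.0614 0.1399] yaw 2.62 tilt [-0.07 -0.01] F [ 0.3 -0.1  0.6] grip 0.0002 0.0 t 19.15 q [-0.6   0.18  0.49  1.82 -0.09  1.17 -0.03]
shift mm [ 2.6  1.2 19.9]
turn [-0.07  0.01 -0.08] shift after turn [ 2.6  1.2 19.9]
s8 pad 157 [[0.5365 0.0368 0.098 ]
 [0.5582 0.0683 0.1177]
 [0.5736 0.0799 0.1236]]
spot 25 [[ 0.55064851 -0.17526772  0.11671976]
 [ 0.56039897 -0.16071195  0.11882289]
 [ 0.57281849 -0.15048801  0.12190136]]
base 1614 ((559.549072265625, -53.14060974121094), (79.79529571533203, 276.7601013183594), 2.1749796867370605)
w8 pad 2713 [[0.5334 0.0491 0.1092]
 [0.5527 0.0717 0.1193]
 [0.5705 0.0802 0.1236]]
spot 0 False
base 5080 ((553.175537109375, 39.760658264160156), (79.10115814208984, 88.3475341796875), 2.5795888900756836)
```

Handle fully up, cover back down and jack unmoved. Second stroke.

```bash
python3 -m handwheel '[[0,0.003,0.001,0.011,0,0,0],[0,0.001,0,0.009,0,0,0],[0,0.001,0,0.006,0,0,0],[0,0.001,0,0.006,0,0,0],[0,0.001,0,0.006,0,0,0],[0,0.001,0,0.006,0,0,0],[0,0.001,0,0.006,0,0,0],[0,0.001,0,0.006,0,0,0],[0,0.001,0,0.006,0,0,0],[0,0.001,0,0.006,0,0,0],[0,0.001,0,0.006,0,0,0],[0,0,0,0,0,0,0]]'
python3 -m handwheel '[[0,0,0,0.004,0,0,0],[0,0,0,0.003,0,0,0],[0,0,0,0.001,0,0,0],[0,0,0,0,0,0,0],[0,0,0,0,0,0,0],[0,0,0,0,0,0,0],[0,0,0,0,0,0,0],[0,0,0,0,0,0,0]]'
python3 - <<'E'
from h import *
go([.551,.075,.060],2.7)
grab('scene','s9')
P,im,ok=cloud('s9');H,S,V=cv2.split(cv2.cvtColor(im,cv2.COLOR_BGR2HSV));x,y,z=np.moveaxis(P,-1,0)
m=ok&(z>.112)&(z<.18)&((H<8)|(H>172))&(S>120)&(y<-.1)&(y>-.2);print('spot',m.sum(), m.any() and (np.percentile(P[m],[0,50,100],axis=0)))
cv2.imwrite('pics/c9.png',cv2.resize(im[60:260,200:466],(798,600)))
E
```

```text
time: 20.75
position: [0.5516, 0.0767, 0.0674]
tool_rot: [-2.168, -2.272, -0.005]
ft_force: [-1.1, 4.6, 8.9]
grip_width: 0.007
grip_force: 4.3
time: 21.75
position: [0.5517, 0.077, 0.0609]
tool_rot: [-2.168, -2.272, -0.006]
ft_force: [-4.4, 4.0, 16.2]
grip_width: 0.006
grip_force: 8.0
pos [0.5517 0.077  0.0609] yaw 2.69 tilt [0.09 0.23] F [-4.4  4.  16.2] grip 0.0005 8.0 t 21.75 q [-0.59  0.28  0.47  1.88 -0.15  1.01 -0.01]
shift mm [-1.9 -0.8  0.9]
turn [ 0.1  -0.23 -0.01] shift after turn [-1.9 -0.8  0.9]
spot 19 [[ 0.55236774 -0.17651551  0.14480999]
 [ 0.56579464 -0.16221827  0.14852032]
 [ 0.57434463 -0.1547213   0.15069716]]
```

View pics/c9.png

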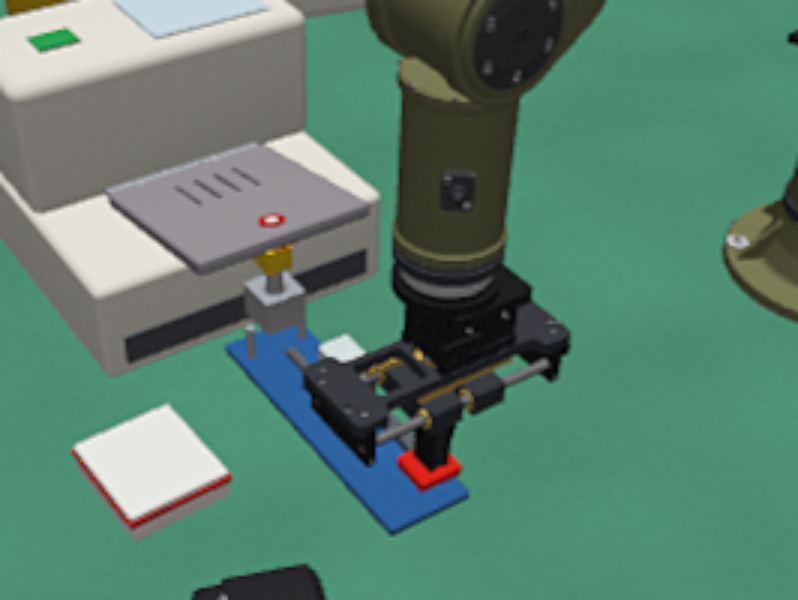

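The crop shows the cover raised on the post (spot at (272,220), z 0.148). The fingers hold the paddle down at (432,465), and the gripper is well clear of the cover. Handing in.

```bash
python3 -c "
from bench import ctrl
print(ctrl.close_job())"
```

```text
the job is handed in; nothing more can be done
None
```

I handed the job in at about 22 s with the paddle held down and the cover raised about 30 mm on the lift post, after two full strokes with a full return between; the bystanders weren't touched, and the judge returned no verdict.

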